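# Empty the bead tray with the scoop and put it back under the desk shelf

### The job

I am about to string a garland: draw the plywood bead tray right out from under the desk shelf by its block pull, and use the steel scoop (not your fingers) to move every wooden bead from the tray into the bowl; a bead that falls on the desk may be picked up by hand. Then lay the scoop flat in the empty tray, and slide the tray, without lifting it off the desk, straight back under the shelf, between the notebooks and the pencil box, until its front wall is flush with the shelf's front edge. Do not let the scoop touch the shelf, do not bump the shelf with the arm, and leave the other things on the desk where they are.

Things in the scene. Friction and masses are not known exactly. Their poses are not given: they have to be found in the camera images.
- riser: Fixed desk shelf: wooden board 400 (x) x 235 (y) x 18 mm on 4 thin steel legs, underside 115 mm above the desk; books on it reach 173 mm, a planter 245 mm. Origin on the desk below its centre; y runs in from its open front edge (y = -117.5). Fixed beneath: notebooks 32 mm high (x -168 to -68), pencil box 30 mm high (x 97 to 153).
- slot (a point): Point on the desk plumb under the shelf's front edge, mid-lane between notebooks and pencil box (riser x = 15 mm); axes as the shelf's: y points in under it. Home: tray_front at this point, tray y along this y.
- tray: Loose plywood tray, 0.35-0.65 kg, outer 108 (x) x 210 (y) x 38 mm high, open top; origin under its centre, y away from the pull. Starts under the shelf, pull sticking out. Floor 5 mm thick, side walls 6 mm (inner width 96). Floor flat for y -72 to 72; at both ends a slope rises from there to the rim (38 high at y = -99 and 99). Slides on the desk with 2 to 5 N.
- tray_front (a point): Middle of the outer face of the tray's front wall at desk level: tray frame (0, -105, 0) mm.
- pull (a point): Centre of the tray's dark wooden block pull, fixed to the front wall: 24 mm wide (tray x), 36 mm long (tray y), 22 mm high (z 13 to 35 mm): tray frame (0, -123, 24) mm. Pinch it across its 24 mm, from above with the tool leaning back from the shelf.
- scoop: Loose steel scoop with black handle, 0.14 kg, lying on its flat bottom. Origin under mid-pan, nose +x, z up. Pan 64 (x) x 82 (y), 2 mm thick, open at the nose; sides 28 mm high from the back (68 apart) to x = 8 (78 apart), none ahead; back wall 36. Flat-sided handle, 20 wide (y), 18 thick, rises backwards from the back wall at 43 degrees to x = -110, z = 88 (highest point).
- scoop_grip (a point): Place to grip the scoop's handle, on its middle line: scoop frame (-87, 0, 66) mm; pinch across its 20 mm (scoop y).
- scoop_lip (a point): Middle of the scoop's front edge, at the underside: scoop frame (32, 0, 0) mm.
- bowl: Loose white ceramic bowl, round, about 150 mm across the rim, 60 mm high, 4 mm wall, 0.32-0.52 kg; origin under its centre, z up.
- bowl_mouth (a point): Centre of the bowl's mouth, 60 mm above its underside.
- bead1: Loose round wooden bead, 30 mm across, about 12 g, origin at its centre; 6 to 8 of the eight are there, all in the tray (absent ones read None).
- bead2: Loose round wooden bead, 30 mm across, about 12 g, origin at its centre; 6 to 8 of the eight are there, all in the tray (absent ones read None).
- bead3: Loose round wooden bead, 30 mm across, about 12 g, origin at its centre; 6 to 8 of the eight are there, all in the tray (absent ones read None).
- bead4: Loose round wooden bead, 30 mm across, about 12 g, origin at its centre; 6 to 8 of the eight are there, all in the tray (absent ones read None).
- bead5: Loose round wooden bead, 30 mm across, about 12 g, origin at its centre; 6 to 8 of the eight are there, all in the tray (absent ones read None).
- bead6: Loose round wooden bead, 30 mm across, about 12 g, origin at its centre; 6 to 8 of the eight are there, all in the tray (absent ones read None).
- bead7: Loose round wooden bead, 30 mm across, about 12 g, origin at its centre; 6 to 8 of the eight are there, all in the tray (absent ones read None).
- bead8: Loose round wooden bead, 30 mm across, about 12 g, origin at its centre; 6 to 8 of the eight are there, all in the tray (absent ones read None).
- spool: Bystander: spool of twine, 56 mm across, 56 mm high, origin under its centre. Leave alone.
- tape: Bystander: roll of tape lying flat, 72 mm across, 24 mm high. Leave alone.
- stapler: Bystander: stapler, 135 mm long (x), 34 mm wide, 42 mm high. Leave alone.
- mug: Bystander: blue mug, 76 mm across without its handle, 85 mm high. Leave alone.

How it is judged:
On the way, in this order (a step that is already met when the one before it is completed fails the run):
1. The tray is drawn out: its front wall at least 150 mm in front of the shelf's edge (y of tray_front in the frame of slot below -0.15 m), for 0.2 s.
2. A bead is carried in the scoop, lifted clear of the tray (((x of bead1 in the frame of scoop between -0.04 and 0.04 m and y of bead1 in the frame of scoop between -0.04 and 0.04 m and z of bead1 in the frame of scoop between 0.005 and 0.045 m and height (world z) of bead1 above 0.065 m) or (x of bead2 in the frame of scoop between -0.04 and 0.04 m and y of bead2 in the frame of scoop between -0.04 and 0.04 m and z of bead2 in the frame of scoop between 0.005 and 0.045 m and height (world z) of bead2 above 0.065 m) or (x of bead3 in the frame of scoop between -0.04 and 0.04 m and y of bead3 in the frame of scoop between -0.04 and 0.04 m and z of bead3 in the frame of scoop between 0.005 and 0.045 m and height (world z) of bead3 above 0.065 m) or (x of bead4 in the frame of scoop between -0.04 and 0.04 m and y of bead4 in the frame of scoop between -0.04 and 0.04 m and z of bead4 in the frame of scoop between 0.005 and 0.045 m and height (world z) of bead4 above 0.065 m) or (x of bead5 in the frame of scoop between -0.04 and 0.04 m and y of bead5 in the frame of scoop between -0.04 and 0.04 m and z of bead5 in the frame of scoop between 0.005 and 0.045 m and height (world z) of bead5 above 0.065 m) or (x of bead6 in the frame of scoop between -0.04 and 0.04 m and y of bead6 in the frame of scoop between -0.04 and 0.04 m and z of bead6 in the frame of scoop between 0.005 and 0.045 m and height (world z) of bead6 above 0.065 m) or (x of bead7 in the frame of scoop between -0.04 and 0.04 m and y of bead7 in the frame of scoop between -0.04 and 0.04 m and z of bead7 in the frame of scoop between 0.005 and 0.045 m and height (world z) of bead7 above 0.065 m) or (x of bead8 in the frame of scoop between -0.04 and 0.04 m and y of bead8 in the frame of scoop between -0.04 and 0.04 m and z of bead8 in the frame of scoop between 0.005 and 0.045 m and height (world z) of bead8 above 0.065 m))), for 0.2 s.
3. Every bead is in the bowl (horizontal distance between each of bead1, bead2, bead3, bead4, bead5, bead6, bead7, bead8 and bowl below 0.068 m and z of bead1 in the frame of bowl between 0 and 0.08 m and z of bead2 in the frame of bowl between 0 and 0.08 m and z of bead3 in the frame of bowl between 0 and 0.08 m and z of bead4 in the frame of bowl between 0 and 0.08 m and z of bead5 in the frame of bowl between 0 and 0.08 m and z of bead6 in the frame of bowl between 0 and 0.08 m and z of bead7 in the frame of bowl between 0 and 0.08 m and z of bead8 in the frame of bowl between 0 and 0.08 m), for 0.2 s.
At the end, for the whole second after the job is handed in: Every bead lies in the upright bowl; the scoop lies flat in the tray (pan on the tray's floor, tilt under 0.2 rad); the tray stands on the desk under the shelf in its lane, front wall flush with the shelf's edge to 15 mm, within 25 mm of the lane's middle and 0.12 rad of straight; all at rest (all of step 3 and y of tray_front in the frame of slot between -0.015 and 0.015 m and x of tray_front in the frame of slot between -0.025 and 0.025 m and angle between the y axis of tray and the y axis of riser, either way round below 0.12 rad and height (world z) of tray below 0.006 m and angle between tray's own z axis and vertical below 0.08 rad and x of scoop in the frame of tray between -0.03 and 0.03 m and y of scoop in the frame of tray between -0.08 and 0.08 m and z of scoop in the frame of tray below 0.02 m and angle between scoop's own z axis and vertical below 0.2 rad and angle between bowl's own z axis and vertical below 0.15 rad and linear speed of each of tray, scoop below 0.02 m/s and linear speed of bowl below 0.03 m/s); the robot touches nothing.
It fails at once if a finger pushes on a bead that is in the tray (over 0.5 N) ((contact force between the fingers and bead1 above 0.5 N and x of bead1 in the frame of tray between -0.05 and 0.05 m and y of bead1 in the frame of tray between -0.105 and 0.105 m and z of bead1 in the frame of tray below 0.045 m) or (contact force between the fingers and bead2 above 0.5 N and x of bead2 in the frame of tray between -0.05 and 0.05 m and y of bead2 in the frame of tray between -0.105 and 0.105 m and z of bead2 in the frame of tray below 0.045 m) or (contact force between the fingers and bead3 above 0.5 N and x of bead3 in the frame of tray between -0.05 and 0.05 m and y of bead3 in the frame of tray between -0.105 and 0.105 m and z of bead3 in the frame of tray below 0.045 m) or (contact force between the fingers and bead4 above 0.5 N and x of bead4 in the frame of tray between -0.05 and 0.05 m and y of bead4 in the frame of tray between -0.105 and 0.105 m and z of bead4 in the frame of tray below 0.045 m) or (contact force between the fingers and bead5 above 0.5 N and x of bead5 in the frame of tray between -0.05 and 0.05 m and y of bead5 in the frame of tray between -0.105 and 0.105 m and z of bead5 in the frame of tray below 0.045 m) or (contact force between the fingers and bead6 above 0.5 N and x of bead6 in the frame of tray between -0.05 and 0.05 m and y of bead6 in the frame of tray between -0.105 and 0.105 m and z of bead6 in the frame of tray below 0.045 m) or (contact force between the fingers and bead7 above 0.5 N and x of bead7 in the frame of tray between -0.05 and 0.05 m and y of bead7 in the frame of tray between -0.105 and 0.105 m and z of bead7 in the frame of tray below 0.045 m) or (contact force between the fingers and bead8 above 0.5 N and x of bead8 in the frame of tray between -0.05 and 0.05 m and y of bead8 in the frame of tray between -0.105 and 0.105 m and z of bead8 in the frame of tray below 0.045 m)).
It fails at once if the tray is lifted off the desk (over 30 mm) or tipped (height (world z) of tray above 0.03 m or angle between tray's own z axis and vertical above 0.3 rad).
It fails at once if the scoop touches the shelf (over 1 N) (contact force between scoop and riser above 1 N).
It fails at once if the arm or fingers bump the shelf (over 8 N) (contact force between any of the arm, the fingers and riser above 8 N).
It fails at once if the spool, tape, stapler or mug is moved more than 40 mm (distance of any of spool, tape, stapler, mug from where it was at the start of the episode above 0.04 m).
Of bead1, bead2, bead3, bead4, bead5, bead6, bead7, bead8 only 6 to 8 are there at a start; the rules pass over those that are not, and their reading is None.
At some moment in a run one of bowl, tray may be knocked a few centimetres aside while the robot is not near it.
It also fails if it takes over 210 s, if anything falls off the work surface, if the arm or the gripper's body presses on something with over 40 N, if the wrist force passes 120 N, or if a joint passes its speed limit or range.

### The arm

A 6-joint arm with a two-finger parallel gripper is mounted at the origin on the work surface. World frame = base frame: x ahead of the robot, y to its left, z up, the work surface at z = 0. Lengths are in m, angles in rad, forces in N, time in s.
With the tool pointing down it reaches from about 0.35 to 0.975 m from the base axis. Payload 4.9 kg.
Tool frame: the origin (TCP) lies midway between the tips of the shut fingers; the grasp point (between the pads) lies 19 mm behind it (manip.grasp_offset is the distance from the TCP to the grasp point, in m); z points along the fingers, y is the line along which they close (so a half turn about z gives the same grasp; the last joint's range is limited). The gripper opens to 85 mm and grips with 20 to 120 N. Pads are 22 mm wide; open, the fingers measure 114 mm over their backs; the gripper's body (76 mm by 85 mm) begins 54 mm behind the grasp point. The pads swing forward as they close: fully open they stand 13 mm farther back than shut.
Start: joints at [-1.278, 0.053, 1.613, -0, 1.476, -0.119], TCP at [0.25, -0.573, 0.231] pointing down, gripper open.
Joint ranges: [-3.01, 3.01], [-1.01, 2.22], [0.06, 2.58], [-1.02, 4.17], [0.09, 2.62], [-3.14, 3.14]. Speed limits (rad/s): [2.57, 2.57, 3.14, 3.14, 3.14, 3.14].

### API

Orientations are given as a unit quaternion [x, y, z, w].
In Python, from rig import manip gives the robot as it stands. Calls block until the motion is done:
- manip.goto(position, orientation): joint-space move of the TCP to a pose.
- manip.movel(position, ori=None, v=0.15, guard=None): straight line of the TCP; ori=None keeps the orientation; v is the mean speed in m/s. With guard (N) it stops when the force on the tool has changed by that much, and returns True; else False.
- manip.move_joints(angles): joint-space move.
- manip.gripper_to(opening, grip_force=None): finger opening in m; grip_force is the grip in N (None keeps the last); returns when the fingers have stopped.
- manip.sleep(seconds).
- manip.ik(position, orientation): joint angles nearest the present ones, or None.
- manip.get_obs(): the state.
- manip.grab_frame(name): name is "scene" or "side" or "wrist"; returns the picture (384x512x3 uint8, red, green, blue); there is no depth.
- manip.calibration(name): a dict with "mtx" (3x3 intrinsics, pixels), "rvec" (rotation vector, rad) and "tvec" (3), from world to camera coordinates, as OpenCV has them; the wrist camera has in their place "mount" (4x4, takes a point from camera to tool coordinates, whose origin is the TCP and whose axes are the flange's). Camera axes: x right, y down, z forward; pixel columns grow to the right and rows downward; lengths in m; the calibration is good to about 2 mm. A picture is of the moment at which its call begins: read the wrist's pose just before it. calibration takes no time and is no camera call.
A pose or a line that the arm cannot do raises manip.Unreachable and nothing moves.
- manip.finish_job(): hands the job in; it is judged then, once.
The state is a dict: "t": time; "joint_pos": joint angles; "joint_vel": joint speeds; "effort": joint torques, N m; "eef_pos": TCP position; "tcp_rot": TCP orientation; "contact_force": force on the tool from outside, world axes, zero at the start; "ft_torque": the same for the moment, N m; "width": finger opening in m; "finger_force": force on a finger pad.
Only numpy, scipy, OpenCV 4.12 (cv2) and the standard library are available. Lean on these libraries where they do the work, as an engineer would, in place of code of your own. Each camera call takes 0.05 s, during which the arm holds its last target. There are 200 camera calls.

## Working session

There is one attempt and no reset: what is moved stays moved. The work goes in short steps, each a Python script; the robot and the scene stay as the last script left them, time stands still between calls to the robot, and variables do not carry over. Pictures are saved under pics/ and viewed, at most 14 in all, crops included, and the job is handed in when it is done.

```bash
ls; mkdir -p pics
cat > t0.py <<'E'
from rig import manip
import cv2, numpy as np
a=manip.grab_frame("scene"); b=manip.grab_frame("side")
cv2.imwrite("pics/scene0.png",a[...,::-1]); cv2.imwrite("pics/side0.png",b[...,::-1])
for n in ("scene","side","wrist"): print(n,manip.calibration(n))
o=manip.get_obs(); print(o, manip.grasp_offset)
E
python3 t0.py
```

```text
pics
rig.py
scene {'mtx': array([[430.6569329 ,   0.        , 259.50008899],
       [  0.        , 430.6569329 , 191.78130769],
       [  0.        ,   0.        ,   1.        ]]), 'rvec': array([ 2.46989435,  0.96278967, -0.23766848]), 'tvec': array([-0.32878961, -0.30980309,  1.44843493])}
side {'mtx': array([[399.99982798,   0.        , 257.17607149],
       [  0.        , 399.99982798, 191.98461761],
       [  0.        ,   0.        ,   1.        ]]), 'rvec': array([ 0.86685144, -2.87759387,  0.51294556]), 'tvec': array([0.38298487, 0.34895544, 0.94811516])}
wrist {'mtx': array([[309.08890419,   0.        , 260.02403331],
       [  0.        , 309.08890419, 194.35676016],
       [  0.        ,   0.        ,   1.        ]]), 'mount': array([[-1.09149255e-03, -9.58057523e-01, -2.86573884e-01,
         7.29258863e-02],
       [ 9.99999398e-01, -1.07824521e-03, -2.04034477e-04,
         1.71027941e-03],
       [-1.13520153e-04, -2.86573934e-01,  9.58058123e-01,
        -1.42672708e-01],
       [ 0.00000000e+00,  0.00000000e+00,  0.00000000e+00,
         1.00000000e+00]])}
{'t': 0.1, 'joint_pos': array([-1.27798126e+00,  5.33263454e-02,  1.61415012e+00, -5.65849636e-06,
        1.47598533e+00, -1.18993747e-01]), 'joint_vel': array([-0.00034012, -0.00157578, -0.00247038,  0.00109555, -0.00089811,
       -0.00057371]), 'effort': array([-3.07595274e-04, -3.94901991e+01, -3.71365070e+01, -7.62695345e-05,
        3.89679961e-03, -5.79224519e-06]), 'eef_pos': array([ 0.25000783, -0.57221079,  0.23016786]), 'tcp_rot': array([ 9.78875994e-01,  2.04452723e-01, -8.39277344e-05, -9.30800359e-04]), 'contact_force': array([-0.51979526, -0.79379707, -0.26024722]), 'ft_torque': array([ 0.02226819, -0.03928409,  0.00092921]), 'finger_force': 0.0, 'width': 0.08535182502993098} 0.0187
```

View pics/scene0.png

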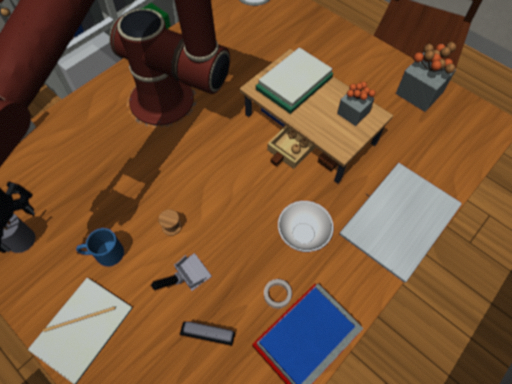

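View pics/side0.png

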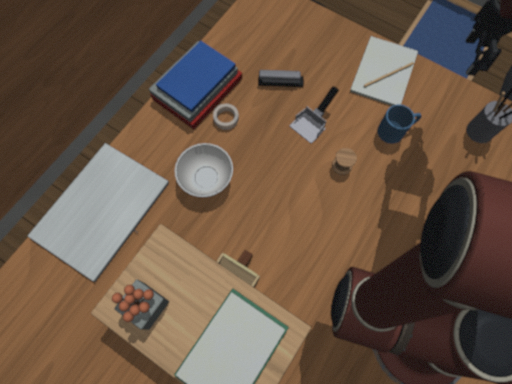

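The scene picture shows the shelf, with its front edge running from about (241,93) to (340,167). The tray pull is near (277,159), the bowl at (305,226), the scoop at (190,272), the spool at (171,221), the tape at (277,292), the stapler at (208,332) and the mug at (105,246). I'll enlarge crops to get exact pixels.

```bash
cat > h.py <<'E'
import numpy as np, cv2
from scipy.spatial.transform import Rotation as R
from rig import manip
def cam(n, obs=None):
    c=manip.calibration(n)
    if n=="wrist":
        T=np.eye(4); T[:3,:3]=R.from_quat(obs["tcp_rot"]).as_matrix(); T[:3,3]=obs["eef_pos"]
        T=T@c["mount"]; Rw=T[:3,:3].T; return c["mtx"],Rw,-Rw@T[:3,3]
    return c["mtx"],cv2.Rodrigues(c["rvec"])[0],c["tvec"]
def pix2w(uv,z,C):
    K,Rm,t=C; uv=np.atleast_2d(np.array(uv,float))
    d=(Rm.T@np.linalg.inv(K)@np.c_[uv,np.ones(len(uv))].T).T; o=-Rm.T@t
    return o+d*((z-o[2])/d[:,2])[:,None]
def w2pix(P,C):
    K,Rm,t=C; p=(Rm@np.atleast_2d(P).T).T+t; q=(K@p.T).T; return q[:,:2]/q[:,2:]
E
python3 - <<'E'
from h import *
a=cv2.imread("pics/scene0.png"); b=cv2.imread("pics/side0.png")
f=lambda im,x,y,w,h,s: cv2.resize(im[y:y+h,x:x+w],None,fx=s,fy=s,interpolation=cv2.INTER_CUBIC)
A=f(a,140,40,260,190,3); cv2.imwrite("pics/c1.png",A)
B=f(b,140,60,200,235,2.5); B2=f(a,140,190,180,120,3)
cv2.imwrite("pics/c2.png",f(b,150,50,260,240,2.4)); cv2.imwrite("pics/c3.png",f(a,140,200,200,150,4))
C=cam("scene")
for n,u,z in [("bowlrim",(305,223),.06),("scoop",(195,268),0),("handle",(155,285),.08),("spool",(171,218),.056),("tape",(277,292),.02),("stapl",(208,332),.04),("mug",(105,246),.08),("shelfL",(241,93),.133),("shelfR",(340,163),.133),("pull",(277,159),.03)]:
    print(n,pix2w(u,z,C).round(3))
S=cam("side")
for n,u,z in [("bowlrim",(204,168),.06),("shelf1",(162,227),.133),("shelfR",(310,322),.133),("pull",(246,257),.03),("hand",(333,92),.085)]:
    print("side",n,pix2w(u,z,S).round(3))
E
```

```text
bowlrim [[ 0.659 -0.052  0.06 ]]
scoop [[ 0.512 -0.331  0.   ]]
handle [[ 0.5  -0.44  0.08]]
spool [[ 0.38  -0.286  0.056]]
tape [[ 0.722 -0.236  0.02 ]]
stapl [[ 0.667 -0.427  0.04 ]]
mug [[ 0.328 -0.459  0.08 ]]
shelfL [[0.26  0.118 0.133]]
shelfR [[0.631 0.12  0.133]]
pull [[0.454 0.068 0.03 ]]
side bowlrim [[ 0.662 -0.058  0.06 ]]
side shelf1 [[0.63  0.132 0.133]]
side shelfR [[0.247 0.123 0.133]]
side pull [[0.447 0.068 0.03 ]]
side hand [[ 0.495 -0.426  0.085]]
```

View pics/c1.png

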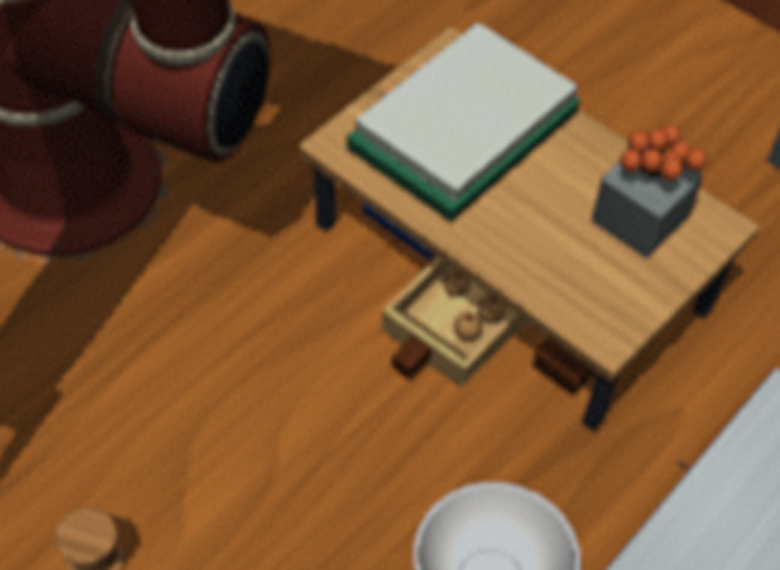

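View pics/c2.png

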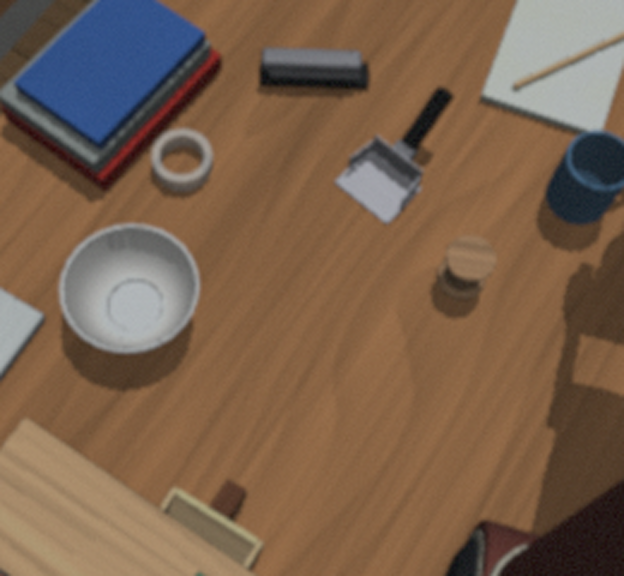

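View pics/c3.png

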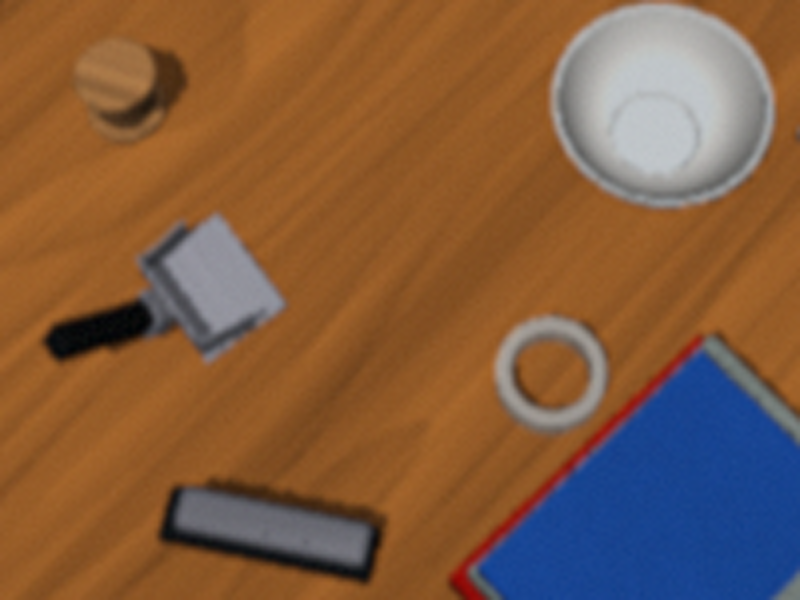

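Run:
```python
from h import *
from scipy.optimize import least_squares
C=cam("scene");S=cam("side")
c1=lambda *u:np.array(u)/3+[140,40]
c2=lambda *u:np.array(u)/2.4+[150,50]
c3=lambda *u:np.array(u)/4+[140,200]
def fit(name,obs,x0):
    f=lambda p:np.concatenate([(w2pix(R.from_euler('z',p[2]).apply(P)+[p[0],p[1],0],cm)[0]-u) for P,u,cm in obs])
    r=least_squares(f,x0,loss='soft_l1'); print(name,r.x.round(4),r.fun.round(1)); return r.x
V=np.array
fit("riser",[(V([-.2,-.1175,.133]),c1(302,148),C),(V([.2,-.1175,.133]),c1(612,365),C),(V([.2,.1175,.133]),c1(757,228),C),(V([-.2,.1175,.133]),c1(452,28),C),(V([.2,-.1175,.133]),c2(22,420),S)],[.44,.24,0])
fit("tray",[(V([-.054,-.105,.038]),c1(385,312),C),(V([.054,-.105,.038]),c1(465,368),C),(V([0,-.141,.035]),c1(405,352),C),(V([.054,-.105,.038]),c2(172,487),S),(V([-.054,-.105,.038]),c2(263,543),S),(V([0,-.141,.035]),c2(235,484),S)],[.45,.2,0])
fit("scoop",[(V([.032,.041,0]),c3(217,212),C),(V([.032,-.041,0]),c3(285,302),C),(V([-.11,0,.085]),c3(55,340),C),(V([.032,.041,0]),c2(388,222),S),(V([.032,-.041,0]),c2(337,183),S),(V([-.11,0,.085]),c2(441,91),S)],[.5,-.35,1.5])
fit("bowl",[(V([0,0,.06]),c3(664,104),C),(V([0,0,.06]),c2(130,289),S)],[.66,-.05,0])
```

```text
riser [ 0.4413  0.2481 -0.0102] [-1.2 -2.5  0.6  1.4  1.4 -1.9 -0.3 -2.2  0.2 -1.6]
tray [0.4458 0.1972 0.0296] [-0.9 -2.  -0.  -1.2 -1.6  2.3 -0.5 -0.4 -0.8 -0.2 -0.2  0.2]
scoop [ 0.514  -0.3393  1.4243] [-0.1 -0.6  0.5 -0.7 -2.1  1.4 -1.   1.2 -2.   0.2  2.4 -2.3]
bowl [ 0.6619 -0.0546  0.    ] [-0.7 -1.7 -0.9 -1.2]
```

```bash
cat >> h.py <<'E'
SG=-1  # tool y along SG*world x
def ori(lean,yaw=0.,sg=None):
    """lean>0: gripper leans towards -y; yaw rotates about world z"""
    sg=SG if sg is None else sg
    z=np.array([0,np.sin(lean),-np.cos(lean)]); y=np.array([sg,0,0.]); x=np.cross(y,z)
    return (R.from_euler('z',yaw)*R.from_matrix(np.c_[x,y,z])).as_quat()
def tcp_for(grasp,q,off=manip.grasp_offset):
    return np.asarray(grasp,float)+off*R.from_quat(q).as_matrix()[:,2]
E
python3 - <<'E'
from h import *
d=np.deg2rad
for sg in (1,-1):
  print(sg)
  for n,g,l in [("pull0",(.449,.066,.027),35),("pull1",(.449,-.155,.027),35),("pullhome",(.456,.104,.027),35),("scoopgrip",(.501,-.425,.066),10),("dn40",(.45,-.19,.14),-30),("dn40b",(.45,-.13,.14),-30),("lvl",(.45,-.06,.07),10),("up30",(.45,-.05,.08),40),("up30hi",(.45,-.1,.2),40),("bowl up",(.66,-.2,.2),40),("bowl dn",(.66,-.125,.21),-35),("bowl dn",(.66,-.125,.21),-20)]:
    q=ori(d(l),0,sg); r=manip.ik(tcp_for(g,q),q); print(n,l,None if r is None else np.round(r,2))
E
```

```text
1
pull0 35 [-0.35  0.    2.17  0.6   1.26 -0.62]
pull1 35 [-0.73  0.19  1.96  0.44  1.44 -0.9 ]
pullhome 35 [-0.26  0.01  2.16  0.63  1.22 -0.56]
scoopgrip 10 [-0.86  0.36  1.59  0.12  1.33 -0.9 ]
dn40 -30 [-0.3  -0.23  2.13 -0.55  1.14 -0.09]
dn40b -30 [-0.16 -0.24  2.14 -0.56  1.21  0.03]
lvl 10 [-0.39 -0.15  2.13  0.17  1.23 -0.45]
up30 40 [-0.6   0.03  2.06  0.56  1.51 -0.77]
up30hi 40 [-0.68 -0.09  1.95  0.53  1.74 -0.71]
bowl up 40 [-0.61  0.43  1.36  0.57  1.76 -0.61]
bowl dn -35 [-0.08  0.2   1.6  -0.63  1.34  0.07]
bowl dn -20 [-0.17  0.17  1.58 -0.35  1.35 -0.09]
-1
pull0 35 [-0.35  0.    2.17  0.6   1.26  2.52]
pull1 35 [-0.73  0.19  1.96  0.44  1.44  2.25]
pullhome 35 [-0.26  0.01  2.16  0.63  1.22  2.58]
scoopgrip 10 [-0.86  0.36  1.59  0.12  1.33  2.24]
dn40 -30 [-0.3  -0.23  2.13 -0.55  1.14  3.06]
dn40b -30 [-0.16 -0.24  2.14 -0.56  1.21 -3.11]
lvl 10 [-0.39 -0.15  2.13  0.17  1.23  2.69]
up30 40 [-0.6   0.03  2.06  0.56  1.51  2.37]
up30hi 40 [-0.68 -0.09  1.95  0.53  1.74  2.43]
bowl up 40 [-0.61  0.43  1.36  0.57  1.76  2.53]
bowl dn -35 [-0.08  0.2   1.6  -0.63  1.34 -3.07]
bowl dn -20 [-0.17  0.17  1.58 -0.35  1.35  3.05]
```

```bash
sed -i 's/^SG=-1/SG=1/' h.py
python3 - <<'E'
from h import *
tx,ty,tw=.4458,.1972,.0296
L=np.deg2rad(40)
def pose(tx,ty,tw,back=0):
    q=ori(L,tw); g=R.from_euler('z',tw).apply([0,-.131,.028])+[tx,ty,0]
    return tcp_for(g,q)-back*R.from_quat(q).as_matrix()[:,2],q
manip.gripper_to(.06)
manip.goto(*pose(tx,ty,tw,.12))
p,q=pose(tx,ty,tw); print(manip.movel(p,q,v=.1,guard=8))
manip.gripper_to(0.0,60); o=manip.get_obs(); print(o["width"],o["eef_pos"]-p,o["contact_force"],o["t"])
p,q=pose(.45,-.03,0); manip.movel(p,q,v=.06)
o=manip.get_obs(); print(o["width"],o["eef_pos"]-p,o["contact_force"],o["t"])
manip.gripper_to(.06)
manip.movel(*pose(.45,-.03,0,.12),v=.15)
manip.goto(np.array([.5,-.45,.28]),ori(np.deg2rad(10)))
a=manip.grab_frame("scene");b=manip.grab_frame("side"); print(manip.get_obs()["t"])
f=lambda im,x,y,w,h,s: cv2.resize(im[y:y+h,x:x+w,::-1],None,fx=s,fy=s,interpolation=cv2.INTER_CUBIC)
cv2.imwrite("pics/s1.png",a[...,::-1]); cv2.imwrite("pics/d1.png",b[...,::-1])
A=f(a,140,90,200,200,3);B=f(b,140,90,200,200,3)
cv2.imwrite("pics/ab1.png",cv2.resize(np.hstack([A,B]),(800,400)))
E
```

```text
False
0.023093903179910346 [ 0.00057844 -0.00039091  0.00045103] [-0.21448241 -2.126053    3.00689736] 4.425
0.0229355473207452 [-0.00062748  0.0021648   0.0004725 ] [-0.12092991  6.17589954  7.03252281] 8.3667
10.9583
```

View pics/ab1.png

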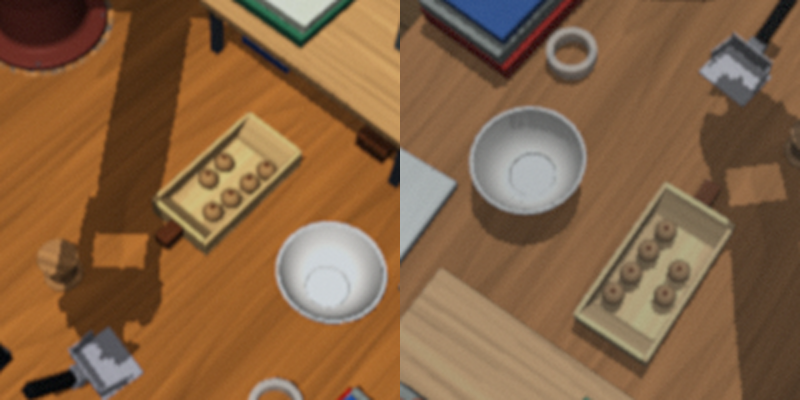

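The tray is out, with six beads in it: four in a row along its right side and two on the left. The bowl and scoop haven't moved. Next I fit the tray pose and locate the beads by colour.

```bash
cat >> h.py <<'E'
from scipy.optimize import least_squares
def fitpose(obs,x0):
    f=lambda p:np.concatenate([(w2pix(R.from_euler('z',p[2]).apply(P)+[p[0],p[1],0],cm)[0]-u) for P,u,cm in obs])
    r=least_squares(f,x0,loss='soft_l1'); return r.x,r.fun
def rectify(img,name,tray,z=.02,obs=None):
    """tray-frame top view, 2 px/mm, x right -60..60, y up -140..120"""
    P=np.array([[-.05,-.1,z],[.05,-.1,z],[.05,.1,z],[-.05,.1,z]])
    W=R.from_euler('z',tray[2]).apply(P)+[tray[0],tray[1],0]
    uv=w2pix(W,cam(name,obs)).astype(np.float32)
    dst=np.array([[(p[0]+.06)*2000,(.12-p[1])*2000] for p in P],np.float32)
    return cv2.warpPerspective(img,cv2.getPerspectiveTransform(uv,dst),(240,520))
E
python3 - <<'E'
from h import *
C=cam("scene");S=cam("side");V=np.array
a=lambda *u:V(u)/2+[140,90]
b=lambda x,y:V([x-400,y])/2+[140,90]
w,l,z=.054,.105,.038
obs=[(V([-w,-l,z]),a(155,200),C),(V([w,-l,z]),a(206,249),C),(V([w,l,z]),a(302,155),C),(V([-w,l,z]),a(251,113),C),
(V([w,-l,z]),b(667,183),S),(V([-w,-l,z]),b(731,226),S),(V([w,l,z]),b(577,318),S),(V([-w,l,z]),b(648,362),S)]
t,f=fitpose(obs,[.45,-.03,0]); print(t.round(4),f.round(1))
A=rectify(cv2.imread("pics/s1.png"),"scene",t); B=rectify(cv2.imread("pics/d1.png"),"side",t)
cv2.imwrite("pics/r1.png",np.hstack([A,B]))
# spool measured from both crops, scoop refit not needed
E
```

```text
[ 0.4488 -0.0289  0.0162] [-2.1 -0.8  0.1 -2.9 -0.1 -2.9 -1.9 -1.8 -2.7 -1.2  1.2 -1.5 -2.8 -1.8
 -1.1  0.1]
```

View pics/r1.png

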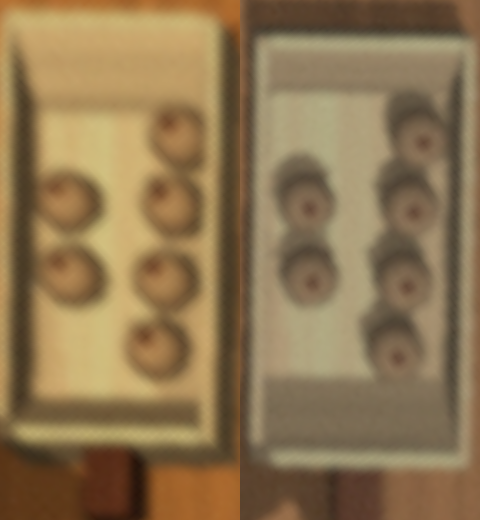

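Six beads, at roughly these tray positions (mm): (28,51), (26,18), (23,-19), (18,-53), (-25,20) and (-23,-17). The fitted tray pose agrees with where the arm left it, so I grasp the scoop next.

```bash
cat >> h.py <<'E'
import json,os
TR=np.array([.4495,-.029,.008])
LEAN0=np.deg2rad(10)
if os.path.exists("lip.json"): LIP=np.array(json.load(open("lip.json")))  # lip in tool frame
def sp(x,y,z,pitch,yaw=TR[2],world=False):
    """tcp pose putting the scoop's lip at tray coords (mm), nose-down pitch (deg)"""
    q=ori(LEAN0-np.deg2rad(pitch),yaw); p=np.array([x,y,z])/1000.
    if not world: p=R.from_euler('z',TR[2]).apply(p)+[TR[0],TR[1],0]
    return p-R.from_quat(q).apply(LIP),q
E
python3 - <<'E'
from h import *
sx,sy,sw=.514,-.3393,1.4243
g=R.from_euler('z',sw).apply([-.087,0,.066])+[sx,sy,0]; q=ori(LEAN0,sw-np.pi/2); p=tcp_for(g,q)
z=R.from_quat(q).as_matrix()[:,2]
manip.gripper_to(.06)
manip.goto(p-.1*z,q); print(manip.movel(p,q,v=.1,guard=6))
manip.gripper_to(0,100); o=manip.get_obs(); print(o["width"],o["contact_force"],o["eef_pos"]-p)
lip=R.from_euler('z',sw).apply([.032,0,0])+[sx,sy,0]
Rt=R.from_quat(o["tcp_rot"]); L=Rt.inv().apply(lip-o["eef_pos"]); L[1]=0; print(L)
json.dump(list(L),open("lip.json","w"))
manip.movel(o["eef_pos"]+[0,0,.12],q,v=.12)
o=manip.get_obs(); w=manip.grab_frame("wrist"); a=manip.grab_frame("scene");b=manip.grab_frame("side")
C=cam("wrist",o); Rt=R.from_quat(o["tcp_rot"]); lip=o["eef_pos"]+Rt.apply(L)
yv=R.from_euler('z',sw).as_matrix()[:,1]
w=w[...,::-1].copy()
cr=np.array([lip+.041*yv,lip-.041*yv]);print(w2pix(cr,C).round(1),w2pix(cr,cam("scene")).round(1),w2pix(cr,cam("side")).round(1),o["t"])
cv2.imwrite("pics/w2.png",w)
for n,i in (("scene",a),("side",b)):
    m=w2pix(cr.mean(0),cam(n))[0].astype(int); c=np.clip(m-45,0,None); print(n,c)
    cv2.imwrite(f"pics/{n}2.png",cv2.resize(i[c[1]:c[1]+90,c[0]:c[0]+90,::-1],(400,400),interpolation=cv2.INTER_CUBIC))
cv2.imwrite("pics/all2.png",np.hstack([cv2.imread("pics/scene2.png"),cv2.imread("pics/side2.png")]))
E
```

```text
False
0.01880138812201996 [-0.47953237 -0.84224663  2.51455105] [ 0.00032342 -0.00039661  0.00076275]
[0.10598206 0.         0.06770452]
[[192.5  44.1]
 [324.6  43.9]] [[188.5 234.8]
 [207.7 258.9]] [[316.9 122.5]
 [292.1 103.7]] 14.5333
scene [152 201]
side [259  67]
```

View pics/w2.png

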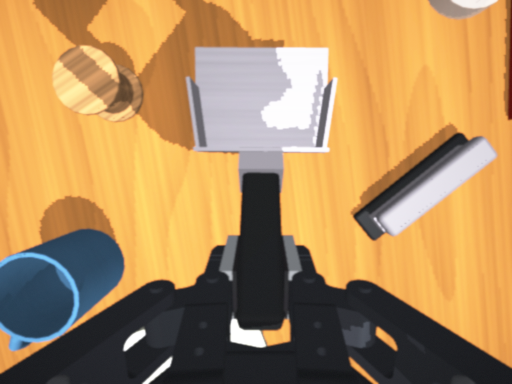

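View pics/all2.png

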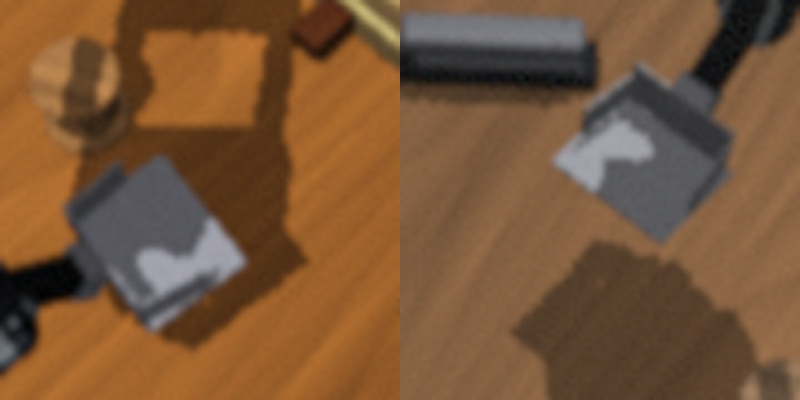

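The lip shows in the wrist picture at (195,47)–(328,47) against a predicted (192,44)–(325,44). That makes it about 2 mm shorter than I assumed, so I correct for it and make the first scooping pass.

```bash
python3 - <<'E'
import json; L=json.load(open("lip.json")); L[0]-=.002; json.dump(L,open("lip.json","w"))
E
cat >> h.py <<'E'
import time
def step(x,y,z,p,v=.08,guard=None,**k):
    return manip.movel(*sp(x,y,z,p,**k),v=v,guard=guard)
def scoop_pass(yend=66,x=0,ystart=-71,zf=6.0,pst=55,first=True):
    manip.goto(*sp(x,ystart,95,pst)); step(x,ystart,zf+.5,pst,v=.12)
    n=7; hit=False
    for i in range(1,n+1):
        hit=step(x,ystart+(yend-6-ystart)*i/n,zf,pst+(4-pst)*i/n,v=.07,guard=5)
        if hit: print("hit",i,manip.get_obs()["contact_force"]); break
    if not hit: hit=step(x,yend,zf,2,v=.05,guard=5)
    return hit
def lift(x,yend,zf=6.0):
    b=yend-64
    for a in (7,14,21):
        r=np.deg2rad(a); step(x,b+64*np.cos(r)+2,zf+64*np.sin(r)+a*.1,-a,v=.08)
    r=np.deg2rad(30); step(x,b+56,zf+75,-30,v=.12); step(x,b+56,zf+115,-30,v=.15)
def snap(tag,tray=TR):
    a=manip.grab_frame("scene");b=manip.grab_frame("side");o=manip.get_obs();w=manip.grab_frame("wrist")
    A=rectify(a,"scene",tray);B=rectify(b,"side",tray)
    bw=cv2.resize(np.vstack([w,a]),(347,520))
    im=np.hstack([A,B,bw])[...,::-1]; cv2.imwrite(f"pics/{tag}.png",cv2.resize(im,(800,503)))
    cv2.imwrite(f"pics/{tag}_s.png",a[...,::-1]);cv2.imwrite(f"pics/{tag}_d.png",b[...,::-1]);cv2.imwrite(f"pics/{tag}_w.png",w[...,::-1])
    print(tag,"t",o["t"],"w",o["width"])
E
python3 - <<'E'
from h import *
for s in [(0,-71,95,55),(0,-71,6,55),(0,-20,6,35),(0,66,6,2),(0,66,30,-21),(0,58,120,-30)]:
    r=manip.ik(*sp(*s)); print(s, None if r is None else r.round(2))
manip.movel(manip.get_obs()["eef_pos"]+[0,0,.06],v=.15)
h=scoop_pass(); print(h)
if not h: lift(0,66)
snap("p1")
E
```

```text
(0, -71, 95, 55) [-0.   -0.29  2.09 -0.8   1.4   0.15]
(0, -71, 6, 55) [-0.   -0.17  2.15 -0.83  1.27  0.29]
(0, -20, 6, 35) [-0.16 -0.25  2.14 -0.46  1.2  -0.01]
(0, 66, 6, 2) [-0.41 -0.16  2.13  0.14  1.23 -0.47]
(0, 66, 30, -21) [-0.62  0.05  2.05  0.44  1.4  -0.78]
(0, 58, 120, -30) [-0.69  0.03  1.98  0.52  1.62 -0.8 ]
hit 1 [-0.67750684  0.05296563 -1.38443509]
True
p1 t 17.6333 w 0.01836149665957316
```

View pics/p1.png

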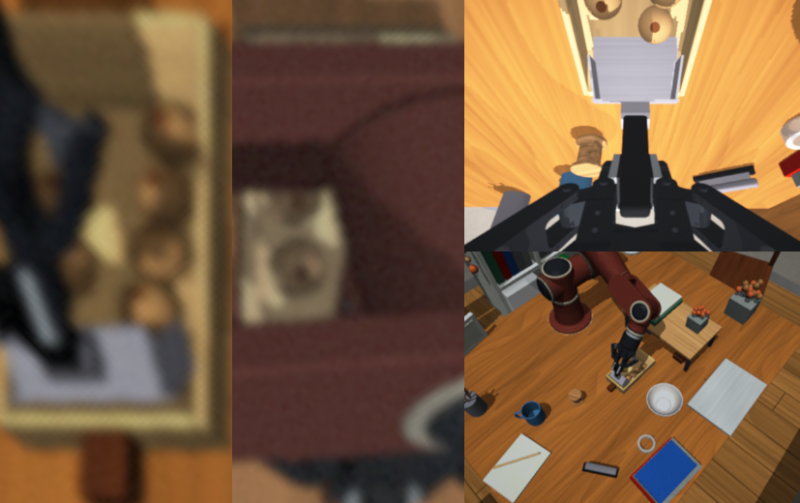

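The guard tripped on motion transients: the force now reads about 1 N and the scoop sits centred in the tray. I continue the pass with a higher guard.

```bash
sed -i 's/v=.07,guard=5/v=.07,guard=14/; s/v=.05,guard=5/v=.05,guard=12/' h.py
python3 - <<'E'
from h import *
n=7;ys=-71;ye=66
for i in range(1,n+1):
    h=step(0,ys+(ye-6-ys)*i/n,6,55-51*i/n,v=.07,guard=14); o=manip.get_obs(); print(i,h,o["contact_force"].round(1))
    if h: break
else:
    h=step(0,ye,6,2,v=.05,guard=12); print(h,manip.get_obs()["contact_force"].round(1))
    if not h: lift(0,66)
snap("p2")
E
```

```text
1 False [0.7 0.1 3.7]
2 False [ 1.  -0.1 11.1]
3 True [ 1.6 -0.2  1.6]
p2 t 18.5167 w 0.018486119284926286
```

View pics/p2.png

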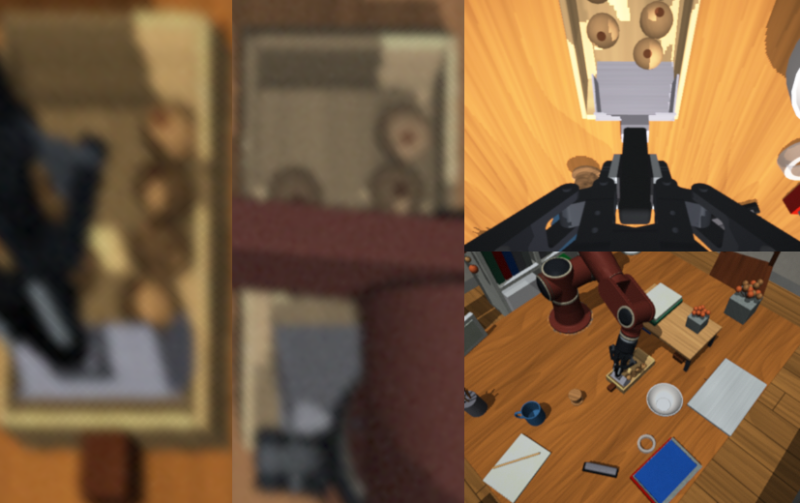

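In this view the lip has moved down in the wrist image (row about 95, was 47), so it pressed on the floor and the scoop turned in the grip. I measure the lip numerically to get the slip.

```bash
cat >> h.py <<'E'
def lip_rows(img):
    """rows at which the grey pan ends (nose) for columns, img RGB wrist"""
    s=cv2.cvtColor(cv2.GaussianBlur(img,(3,3),0),cv2.COLOR_RGB2HSV)[...,1].astype(int)
    out=[]
    for u in range(215,310,8):
        col=s[:,u]; v=130
        while v>3 and np.mean(col[v-3:v])<60: v-=1
        out.append(v-1)
    return out
E
python3 - <<'E'
from h import *
for n in ("w2","p1_w","p2_w"):
    im=cv2.imread(f"pics/{n}.png")[...,::-1].copy(); print(n,lip_rows(im))
    s=cv2.cvtColor(im,cv2.COLOR_RGB2HSV)[...,1]; print(s[20:150:6,262])
o=manip.get_obs();C=cam("wrist",o);Rt=R.from_quat(o["tcp_rot"])
G=np.array([0,0,-.0187])
for d in range(0,26,3):
    L=G+R.from_euler('y',-d,degrees=True).apply(LIP-G)
    c=w2pix(o["eef_pos"]+Rt.apply(np.array([L+[0,.041,0],L-[0,.041,0]])),C); print(d,L.round(4),c.round(0).tolist())
print(o["contact_force"],o["eef_pos"])
E
```

```text
w2 [48, 48, 48, 48, 48, 48, 48, 48, 47, 48, 48, 48]
[165 164 162 163 169  15  15  15  15  15  15  14  15  16  13   9   5  15
  14  14  15  16]
p1_w [56, 56, 56, 56, 56, 56, 56, 57, 64, 67, 67, 64]
[109 109 109 109 109 109  46  16  16  13  14  13  15  14  14  14  14  15
  14  15  14  16]
p2_w [94, 93, 94, 94, 94, 94, 98, 104, 106, 105, 100, 94]
[110 109 111 112 111 109 109 108 118 120 121 122 120  15  16  14  13  14
  14  15  14  14]
0 [0.104  0.     0.0677] [[325.0, 47.0], [193.0, 47.0]]
3 [0.0993 0.     0.073 ] [[323.0, 56.0], [195.0, 57.0]]
6 [0.0944 0.     0.0781] [[321.0, 66.0], [197.0, 66.0]]
9 [0.0892 0.     0.0829] [[319.0, 75.0], [199.0, 75.0]]
12 [0.0837 0.     0.0874] [[318.0, 84.0], [201.0, 84.0]]
15 [0.0781 0.     0.0917] [[316.0, 92.0], [202.0, 92.0]]
18 [0.0722 0.     0.0956] [[315.0, 101.0], [204.0, 101.0]]
21 [0.0661 0.     0.0992] [[314.0, 109.0], [205.0, 109.0]]
24 [0.0598 0.     0.1025] [[313.0, 118.0], [206.0, 118.0]]
[ 1.36756221 -1.15207534  1.2695299 ] [ 0.45426366 -0.11637595  0.11659572]
```

The row of four right-hand beads compacted against the rear slope. My steep blade locked against it, and the scoop turned about 15° nose-down in the grip. I'll set the scoop flat on the desk, re-grip harder, and enter at lower pitch so the beads climb on, taking only part of the row per pass.

```bash
cat >> h.py <<'E'
def set_and_regrip(delta,xw=.51,lipy=-.305):
    """lay the scoop (turned nose-down by delta deg in the grip) flat on the desk, grip it afresh"""
    global LIP
    G=np.array([0,0,-manip.grasp_offset]); L2=G+R.from_euler('y',-delta,degrees=True).apply(LIP-G)
    def pz(z,lean): 
        q=ori(lean); return np.array([xw,lipy,z])-R.from_quat(q).apply(L2),q
    l2=LEAN0+np.deg2rad(delta)
    manip.goto(*pz(.10,l2)); manip.movel(*pz(.012,l2),v=.12); h=manip.movel(*pz(-.004,l2),v=.03,guard=4)
    o=manip.get_obs(); print("set",h,(o["eef_pos"]-pz(0,l2)[0]).round(4))
    g=o["eef_pos"]-manip.grasp_offset*R.from_quat(o["tcp_rot"]).as_matrix()[:,2]
    lip=np.array([xw,lipy,0]); g=lip+[0,-.119,.066]
    manip.gripper_to(.04); q=ori(LEAN0); manip.movel(tcp_for(g,q),q,v=.1); manip.gripper_to(0,120)
    return measure_lip(lip)
def measure_lip(lip):
    global LIP
    o=manip.get_obs(); Rt=R.from_quat(o["tcp_rot"]); w=manip.grab_frame("wrist"); v=np.median(lip_rows(w))
    # forward position of the lip from the wrist picture, underside on the desk
    f=lambda s:w2pix(np.array([o["eef_pos"][0],s,.001]),cam("wrist",o))[0,1]
    ys=np.linspace(lip[1]-.03,lip[1]+.03,121); y=ys[np.argmin([abs(f(s)-v) for s in ys])]
    LIP=Rt.inv().apply(np.array([o["eef_pos"][0],y,0])-o["eef_pos"]); LIP[1]=0
    json.dump(list(LIP),open("lip.json","w")); print("lip",LIP.round(4),"row",v,"dy",y-lip[1],"t",o["t"],"w",o["width"])
E
python3 - <<'E'
from h import *
o=manip.get_obs(); manip.movel(o["eef_pos"]+[0,-.01,.11],v=.15)
w=manip.grab_frame("wrist"); v=np.median(lip_rows(w)); print(v)
set_and_regrip(np.interp(v,[47,56,66,75,84,92,101,109,118],range(0,27,3)))
a=manip.grab_frame("scene");b=manip.grab_frame("side");w=manip.grab_frame("wrist")
for n,i in (("s",a),("d",b),("w",w)): cv2.imwrite(f"pics/q3_{n}.png",i[...,::-1])
E
```

```text
94.0
set True [-0.      0.     -0.0024]
lip [0.1035 0.     0.0664] row 47.0 dy -0.0030000000000000027 t 23.175 w 0.018472222738118063
```

```bash
cat >> h.py <<'E'
def shift(ref,cur,name,tray=TR):
    """shift (mm, tray x,y) of the tray between two pictures (BGR/RGB alike), from the front end + pull and right wall"""
    out=[]
    A=rectify(ref,name,tray,z=.036);B=rectify(cur,name,tray,z=.036)
    pa=cv2.GaussianBlur(cv2.cvtColor(A,cv2.COLOR_BGR2LAB),(5,5),0);pb=cv2.GaussianBlur(cv2.cvtColor(B,cv2.COLOR_BGR2LAB),(5,5),0)
    for (r0,r1,c0,c1) in ((395,500,30,210),(30,80,30,210)):
        best=cv2.matchTemplate(pb,pa[r0:r1,c0:c1],cv2.TM_CCOEFF_NORMED)
        _,s,_,l=cv2.minMaxLoc(best); out.append(((l[0]-c0)/2,-(l[1]-r0)/2,round(float(s),2)))
    return out
def beads(img,name,tray=TR,z=.02):
    """bead centres (tray mm) from the dark-edged discs: Hough on the rectified picture"""
    A=cv2.cvtColor(rectify(img,name,tray,z=z),cv2.COLOR_BGR2GRAY)
    A=cv2.createCLAHE(3,(4,4)).apply(A)
    c=cv2.HoughCircles(cv2.GaussianBlur(A,(5,5),0),cv2.HOUGH_GRADIENT,1,40,param1=60,param2=14,minRadius=25,maxRadius=36)
    return [] if c is None else sorted([(round(x/2-60),round(120-y/2)) for x,y,_ in c[0]],key=lambda p:p[1])
E
python3 - <<'E'
from h import *
for t,c in (("s1","q3_s"),("d1","q3_d")):
    n="scene" if t[0]=="s" else "side"; a=cv2.imread(f"pics/{t}.png");b=cv2.imread(f"pics/{c}.png")
    print(n,shift(a,b,n),shift(a,a,n)); print(beads(a,n));print(beads(b,n))
A=[rectify(cv2.imread(f"pics/{f}.png"),n,TR) for f,n in (("q3_s","scene"),("q3_d","side"))]
cv2.imwrite("pics/r3.png",np.hstack(A))
E
```

```text
scene [(0.5, 0.5, 0.92), (0.0, 0.0, 0.99)] [(0.0, 0.0, 1.0), (0.0, 0.0, 1.0)]
[(20, -54), (-21, -20), (23, -19), (25, 18), (-27, 22), (27, 52)]
[(13, -33), (-22, -18), (23, -9), (-24, 18), (23, 18), (27, 54)]
side [(2.0, 0.0, 0.88), (0.0, 0.0, 1.0)] [(0.0, 0.0, 1.0), (0.0, 0.0, 1.0)]
[(19, -52), (21, -19), (-26, -18), (-3, 5), (22, 18), (-30, 29), (27, 53)]
[(-13, -126), (11, -34), (-25, -19), (20, -9), (-1, 7), (-30, 27), (26, 45), (1, 50)]
```

The tray hasn't moved and six beads are still in it. The real cause was the lip pressing on the floor, so this pass runs shallower, with more floor clearance and force readings.

```bash
cat >> h.py <<'E'
def zl(p,zf=6.3): return zf+.04*max(p,0)
def run(pts,x=0,guard=9,v=.07):
    """pts: (lip y, pitch); stops on a force jump"""
    for y,p in pts:
        h=step(x,y,zl(p),p,v=v,guard=guard); f=manip.get_obs()["contact_force"]
        print((y,p),h,f.round(1))
        if h: return True
    return False
def lift2(x,ye,fwd=0):
    b=ye-64
    for a,dz in ((6,4),(12,11),(18,20),(24,32)):
        r=np.deg2rad(a); step(x,b+64*np.cos(r)+fwd,6.3+64*np.sin(r)+dz,-a,v=.1)
    step(x,b+56,110,-28,v=.15)
def look(tag):
    d=dict(s=manip.grab_frame("scene"),d=manip.grab_frame("side"),w=manip.grab_frame("wrist")); o=manip.get_obs()
    for k,i in d.items(): cv2.imwrite(f"pics/{tag}_{k}.png",i[...,::-1])
    print(tag,"t",round(o["t"],1),"lip row",np.median(lip_rows(d["w"])),"scene beads",beads(d["s"][...,::-1].copy(),"scene"),"side beads",beads(d["d"][...,::-1].copy(),"side"))
    return d
FULL=[(-54,38),(-46,33),(-38,27),(-30,22),(-22,16),(-14,11),(-4,6),(8,2)]
E
python3 - <<'E'
from h import *
o=manip.get_obs(); manip.movel(o["eef_pos"]+[0,0,.14],v=.15)
manip.goto(*sp(0,-56,70,38)); h=step(0,-56,zl(38)+.5,38,v=.1,guard=9); print(h,manip.get_obs()["contact_force"])
if not h and not run(FULL+[(22,1)]): lift2(0,22)
look("q4")
E
```

```text
False [-0.38106032  0.10875799 -1.85101251]
(-54, 38) False [-1.  -1.1 -1.8]
(-46, 33) False [ 0.8 -0.2 -2. ]
(-38, 27) False [ 0.2  1.  -1.4]
(-30, 22) False [ 0.5 -0.2 -1.5]
(-22, 16) False [ 0.3  0.3 -1.5]
(-14, 11) False [-0.8 -0.  -1.8]
(-4, 6) False [-0.   0.4 -1.3]
(8, 2) False [-0.  -0.5 -1.5]
(22, 1) False [ 0.5 -0.6 -1.3]
q4 t 30.5 lip row 88.0 scene beads [(26, -92), (22, -57), (-7, -53), (-29, 5), (21, 38), (-23, 61)] side beads [(18, -64), (43, -46), (25, 29), (-36, 32), (-4, 36), (33, 54), (-28, 63)]
```

Run:
```python
from h import *
w=cv2.imread("pics/q4_w.png");A=rectify(cv2.imread("pics/q4_s.png"),"scene",TR);B=rectify(cv2.imread("pics/q4_d.png"),"side",TR)
cv2.imwrite("pics/v4.png",np.hstack([w,cv2.resize(np.hstack([A,B]),(288,384))[:,:288]]))
```

```text
(no output)
```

View pics/v4.png

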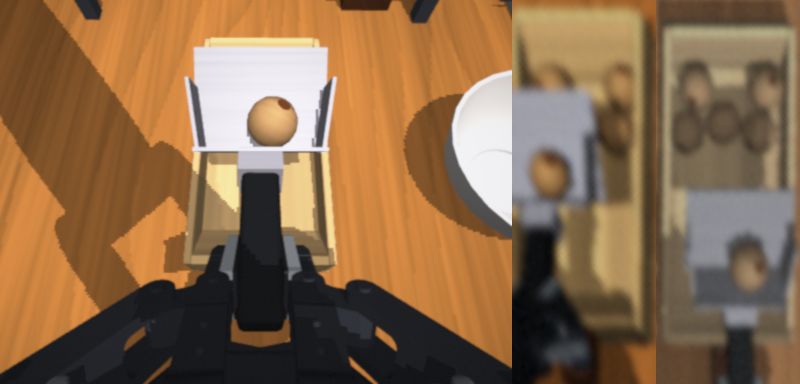

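One bead is on the pan at pixel (272,120) and the grip hasn't slipped. The other five sit at the rear of the tray: two at y≈60 and three at y≈35. I go in again nearly level, keeping this bead.

Run:
```python
from h import *
step(0,10,70,-12,v=.15); step(0,8,30,-5,v=.1); h=step(0,8,6.6,0,v=.06,guard=9); print(h)
if not h:
    h=run([(20,0),(34,0),(50,0)],v=.05,guard=7)
    if not h: lift2(0,50)
d=look("q5")
w=d["w"]; s=cv2.cvtColor(w,cv2.COLOR_RGB2HSV)[...,1]; m=(s[40:152,190:335]>60); print("sat area/bead",m.sum()/2050)
g=cv2.GaussianBlur(s,(5,5),0); c=cv2.HoughCircles(g,cv2.HOUGH_GRADIENT,1,36,param1=80,param2=16,minRadius=20,maxRadius=32); print(c)
```

```text
False
(20, 0) False [-0.3  0.8 -2.2]
(34, 0) False [-0.4 -0.8 -2.6]
(50, 0) False [ 0.9 -0.7 -1.5]
q5 t 34.6 lip row 123.0 scene beads [(-11, -90), (-9, -29), (-43, -16), (-34, 38), (-14, 61), (24, 63), (32, 99)] side beads [(39, -81), (13, -31), (-14, -18), (35, -7), (-34, 59), (2, 59), (31, 61), (-33, 88)]
sat area/bead 3.9234146341463414
[[[219.5  89.5  25.7]
  [261.5 121.5  25.4]
  [298.5  84.5  28. ]
  [375.5 351.5  21.8]
  [145.5 351.5  21.8]]]
```

Three beads are now on the pan, at (219,89), (261,121) and (298,84), and three remain at the tray's rear. I check the bowl position and pour.

```bash
cat >> h.py <<'E'
def bowl_pos(img,name,near=(.662,-.055)):
    """bowl centre from its bright rim disc (RGB picture)"""
    c=w2pix(np.array([*near,.04]),cam(name))[0]
    hsv=cv2.cvtColor(img,cv2.COLOR_RGB2HSV); m=((hsv[...,1]<45)&(hsv[...,2]>95)).astype(np.uint8)
    mm=np.zeros_like(m); cv2.circle(mm,tuple(int(i) for i in c),50,1,-1)
    n,l,st,ce=cv2.connectedComponentsWithStats(m*mm); k=1+np.argmax(st[1:,4]); cs,_=cv2.findContours((l==k).astype(np.uint8),0,2)
    e=cv2.fitEllipse(cv2.convexHull(max(cs,key=cv2.contourArea))); return pix2w(e[0],.05,cam(name))[0][:2].round(4),np.round(e[1],1)
def pour(bx,by):
    P=lambda y,z,p,v=.12: step(bx*1000,(by*1000)+y,z,p,v=v,world=True)
    manip.movel(*sp(0,20,150,-28),v=.2)
    P(-32,150,-28,.22); P(-32,105,-8,.15)
    for p in (2,10,18,26,34,42): P(-32,84,p,.12)
    manip.sleep(.5)
    P(-32,130,20,.2)
E
python3 - <<'E'
from h import *
for f,n in (("s1","scene"),("q5_s","scene"),("d1","side"),("q5_d","side")): print(f,bowl_pos(cv2.imread(f"pics/{f}.png")[...,::-1].copy(),n))
E
```

```text
s1 (array([ 0.6627, -0.054 ]), array([50. , 55.2]))
q5_s (array([ 0.6626, -0.054 ]), array([50. , 55.2]))
d1 (array([ 0.664 , -0.0561]), array([53.8, 58.6]))
q5_d (array([ 0.6639, -0.056 ]), array([53.8, 58.6]))
```

Run:
```python
from h import *
pour(.6625,-.055)
manip.goto(*sp(0,10,120,0))
d=look("q6")
for n,k in (("scene","s"),("side","d")):
    i=d[k]; print(n,bowl_pos(i,n)); print("tray shift",shift(cv2.imread(f"pics/{k}1.png"),i[...,::-1].copy(),n))
A=[cv2.resize(i[y:y+130,x:x+200],(400,260)) for i,x,y in ((d["s"],180,110),(d["d"],150,110))]
cv2.imwrite("pics/v6.png",np.hstack(A)[...,::-1])
```

```text
q6 t 40.5 lip row 46.5 scene beads [(-40, -98), (24, -29), (1, 58), (34, 66), (-14, 79)] side beads [(41, -56), (1, 58), (-33, 59), (29, 60), (-42, 92)]
scene (array([ 0.6627, -0.0541]), array([49.9, 55.3]))
tray shift [(1.0, 0.5, 0.91), (9.5, 2.0, 0.67)]
side (array([ 0.6641, -0.0562]), array([53.9, 58.6]))
tray shift [(15.0, 0.5, 0.59), (2.0, 1.5, 0.68)]
```

```bash
cat >> h.py <<'E'
def pan_count(w):
    s=cv2.GaussianBlur(cv2.cvtColor(w,cv2.COLOR_RGB2HSV)[...,1],(5,5),0)
    c=cv2.HoughCircles(s,cv2.HOUGH_GRADIENT,1,36,param1=80,param2=16,minRadius=20,maxRadius=32)
    return [] if c is None else [tuple(np.round(i).astype(int)) for i in c[0] if 190<i[0]<335 and 30<i[1]<150]
def lift3():
    for y,z,p in ((74,13,-5),(78,22,-10),(80,34,-16),(76,52,-22)): 
        if step(0,y,z,p,v=.09,guard=12): print("lift hit",y,manip.get_obs()["contact_force"])
    step(0,60,110,-28,v=.15)
E
python3 - <<'E'
from h import *
step(0,10,30,0,v=.15); h=step(0,10,6.6,0,v=.06,guard=9)
if not h:
    h=run([(40,0),(60,0),(71,0)],v=.06,guard=7)
    if not h: lift3()
d=look("q7"); print(pan_count(d["w"]))
x=d["s"];m=cv2.cvtColor(x,cv2.COLOR_RGB2HSV)[200:250,280:332,1]>70; print("bowl brown px scene",m.sum(), (cv2.cvtColor(cv2.imread("pics/s1.png"),cv2.COLOR_BGR2HSV)[200:250,280:332,1]>70).sum())
E
```

```text
(40, 0) False [ 1.1 -0.  -1.1]
(60, 0) False [-0.6  0.1 -1.4]
(71, 0) False [ 0.8  0.7 -1.3]
q7 t 44.9 lip row 124.5 scene beads [(-4, -131), (-22, -73), (-13, -55), (25, -47), (-7, -10), (21, -7), (23, 39), (-43, 51), (-16, 75), (16, 89)] side beads [(52, -114), (7, -110), (8, -12), (36, 1), (-18, 12), (-34, 87)]
[(np.int64(218), np.int64(84), np.int64(26)), (np.int64(302), np.int64(92), np.int64(25)), (np.int64(256), np.int64(120), np.int64(24))]
bowl brown px scene 651 435
```

All three remaining beads are in the pan. I pour them and check.

Run:
```python
from h import *
d0=manip.grab_frame("scene"); print(bowl_pos(d0,"scene"))
pour(.6625,-.055)
manip.goto(*sp(0,-60,170,0))
d=look("q8"); print(pan_count(d["w"]))
for n,k in (("scene","s"),("side","d")):
    i=d[k]; print(n,bowl_pos(i,n)); print("tray shift",shift(cv2.imread(f"pics/{k}1.png"),i[...,::-1].copy(),n))
A=[cv2.resize(i[y:y+130,x:x+180],(400,290),interpolation=cv2.INTER_CUBIC) for i,x,y in ((d["s"],190,130),(d["d"],160,130))]
B=np.hstack(A)[...,::-1]; W=cv2.resize(d["w"],(400,300))[...,::-1]; S=cv2.resize(d["s"],(400,300))[...,::-1]
cv2.imwrite("pics/v8.png",np.vstack([B,np.hstack([W,S])]))
```

```text
(array([ 0.6627, -0.054 ]), array([50. , 55.2]))
q8 t 50.9 lip row 47.0 scene beads [(-1, -131), (32, -86), (13, 44)] side beads []
[]
scene (array([ 0.6627, -0.054 ]), array([49.9, 55.2]))
tray shift [(2.0, 1.5, 0.54), (0.0, 0.5, 0.98)]
side (array([ 0.6641, -0.056 ]), array([53.8, 58.6]))
tray shift [(-10.5, 165.5, 0.58), (0.0, 0.5, 0.99)]
```

View pics/v8.png

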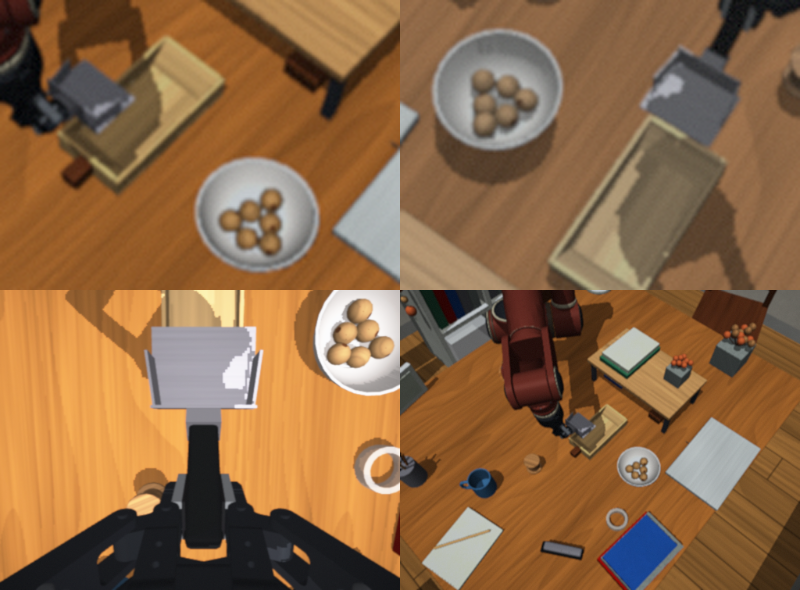

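All six beads are in the bowl, the tray is empty and hasn't moved. I lay the scoop flat in the tray.

Run:
```python
from h import *
manip.goto(*sp(0,64,110,0)); step(0,64,14,0,v=.12); h=step(0,64,3,0,v=.02,guard=3)
o=manip.get_obs(); print(h,o["eef_pos"]-sp(0,64,5,0)[0],o["contact_force"])
manip.gripper_to(.05); manip.sleep(.3)
q=ori(LEAN0,TR[2]); z=R.from_quat(q).as_matrix()[:,2]; manip.movel(manip.get_obs()["eef_pos"]-.12*z,q,v=.15)
manip.goto(np.array([.45,-.32,.25]),ori(np.deg2rad(30)))
d=look("q9")
for n,k in (("scene","s"),("side","d")):
    i=d[k]; print(n,bowl_pos(i,n)); print("tray shift",shift(cv2.imread(f"pics/{k}1.png"),i[...,::-1].copy(),n))
    A=rectify(i,n,TR,z=.006); print([int(x) for x in cv2.cvtColor(A,cv2.COLOR_RGB2HSV)[100:420:16,80,1]])
    # predicted lip row: v=(120-64)*2=112
```

```text
True [ 1.11365043e-04 -3.31093596e-05 -1.95209743e-04] [ 0.37370376 -0.5918542   3.25290796]
q9 t 55.7 lip row 129.0 scene beads [(-9, -16), (-40, -7), (28, 34)] side beads [(-5, -23)]
scene (array([ 0.6627, -0.0541]), array([49.9, 55.3]))
tray shift [(0.0, 0.5, 0.93), (0.0, 0.5, 0.98)]
[103, 7, 18, 18, 16, 16, 17, 18, 18, 34, 0, 102, 102, 93, 112, 105, 103, 104, 115, 125]
side (array([ 0.6639, -0.0561]), array([53.7, 58.6]))
tray shift [(2.5, -0.5, 0.64), (0.5, 0.5, 0.99)]
[67, 8, 12, 14, 12, 12, 14, 11, 12, 11, 53, 70, 70, 71, 71, 66, 68, 67, 78, 85]
```

The scoop touched down at exactly floor height, and pictures from both cameras place it correctly. Now I slide the tray home.

Run:
```python
from h import *
L=np.deg2rad(40)
def pose(tx,ty,tw,back=0):
    q=ori(L,tw); g=R.from_euler('z',tw).apply([0,-.131,.028])+[tx,ty,0]
    return tcp_for(g,q)-back*R.from_quat(q).as_matrix()[:,2],q
t=(.4495,-.0285,.005)
manip.gripper_to(.06); manip.goto(*pose(*t,.12)); print(manip.movel(*pose(*t),v=.1,guard=8))
manip.gripper_to(0,60); print(manip.get_obs()["width"])
for f in (.5,1):
    p,q=pose(.4495+.0056*f,-.0285+.2645*f,.005-.012*f); h=manip.movel(p,q,v=.06,guard=15); o=manip.get_obs(); print(h,o["eef_pos"]-p,o["contact_force"],o["width"])
    if h: break
else:
    manip.sleep(.3); o=manip.get_obs(); print(o["eef_pos"]-p)
    manip.gripper_to(.06); manip.movel(pose(.4551,.236,-.007,.14)[0],v=.12)
    manip.goto(np.array([.40,-.40,.30]),ori(np.deg2rad(20)))
    d=look("q10")
    for n,k in (("scene","s"),("side","d")): print(n,bowl_pos(d[k],n))
    A=cv2.resize(d["s"][60:250,190:420],(800,600)[:1]+(330,),interpolation=cv2.INTER_CUBIC)
    s=d["s"][70:200,220:400];e=d["d"][190:330,90:330]
    T=np.hstack([cv2.resize(s,(400,290),interpolation=cv2.INTER_CUBIC),cv2.resize(e,(400,290),interpolation=cv2.INTER_CUBIC)])
    Bt=np.hstack([cv2.resize(d["s"],(400,300)),cv2.resize(d["d"],(400,300))])
    cv2.imwrite("pics/v10.png",np.vstack([T,Bt])[...,::-1])
```

```text
False
0.023294505504197937
False [ 0.00082716 -0.00088011  0.00042888] [ 1.13124795 -5.98609139  4.28900162] 0.02298973575410492
False [ 0.00077662 -0.0005331   0.00041211] [-0.19589887 -4.73248123  3.12373626] 0.02304875592524616
[ 0.0007895  -0.00055538  0.00041336]
q10 t 67.1 lip row 129.0 scene beads [] side beads []
scene (array([ 0.6627, -0.0541]), array([49.9, 55.2]))
side (array([ 0.664 , -0.0561]), array([53.8, 58.7]))
```

View pics/v10.png

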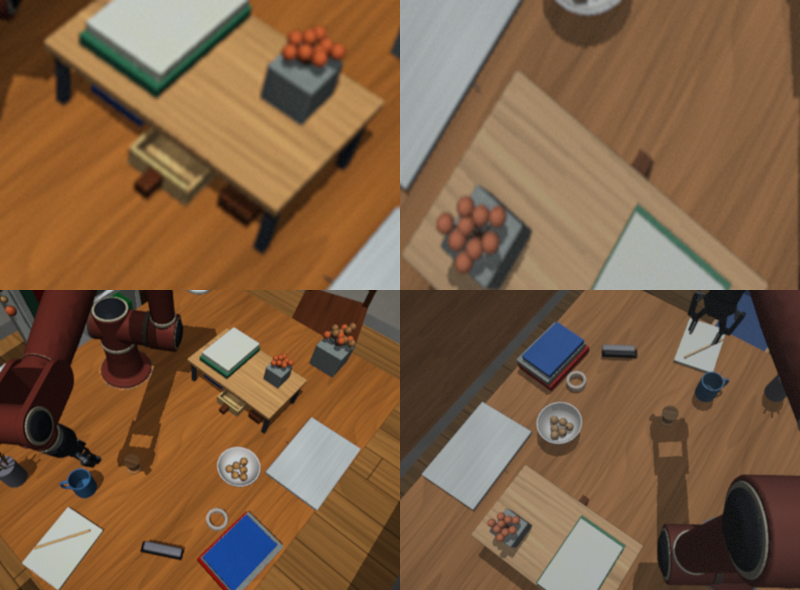

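The tray is under the shelf in its lane with only the pull sticking out, and the beads are in the bowl. One numeric check of flushness first.

Run:
```python
from h import *
C=cam("scene");S=cam("side")
a=lambda x,y:(x*.45+220,y*130/290+70); b=lambda x,y:((x-400)*.6+90,y*140/290+190)
print("tray front corners",pix2w([a(129,155),a(190,197)],.038,C).round(4).tolist())
print("shelf front L,R (top)",pix2w([a(45,42),a(272,203)],.133,C).round(4).tolist())
print("shelf side-cam corners",pix2w([b(518,72)],.133,S).round(4).tolist(), "edge near pull",pix2w([b(645,177)],.133,S).round(4).tolist())
print("pull outer end side",pix2w([b(637,152),b(653,162)],.035,S).round(4).tolist())
print("pull end scene",pix2w([a(135,186),a(150,195)],.02,C).round(4).tolist())
```

```text
tray front corners [[0.4125, 0.1202, 0.038], [0.5188, 0.1239, 0.038]]
shelf front L,R (top) [[0.2473, 0.1286, 0.133], [0.6315, 0.1299, 0.133]]
shelf side-cam corners [[0.6354, 0.1291, 0.133]] edge near pull [[0.4283, 0.1276, 0.133]]
pull outer end side [[0.4657, 0.1004, 0.035], [0.4397, 0.0972, 0.035]]
pull end scene [[0.4451, 0.0968, 0.02], [0.47, 0.0996, 0.02]]
```

```bash
python3 -c "
from rig import manip
print(manip.finish_job(), manip.get_obs()['t'])"
```

```text
the job is handed in; nothing more can be done
the job is handed in; nothing more can be done
```

The job is handed in: all six beads are in the bowl, the scoop lies flat in the empty tray, and the tray is back in its lane under the shelf, flush to within about 8 mm by the camera check; no verdict was returned.

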